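# Load the tape stand and hold its bayonet collar home

## Task

Load the craft table's tape stand: put the small roll of tape flat over the post so that it lies on the stand, then put the knurled collar on the post, open end down, and turn it until its hidden keyways drop over the lugs. Push the collar down against its spring until it sits fully home, flat on the tape, and finish while still holding it down there with the gripper, not letting go. Leave the other things on the table where they are.

Things in the scene. Friction and masses are not known exactly. Their poses are not given: they have to be found in the camera images.
- base: Tape stand, fixed (place varies): dark round steel foot 120 mm across, 18 mm high; on it a steel flange 48 mm across, its top, where the tape lies, 24 mm above the table; then a centring boss 31 mm across up to 30 mm, bevelled. Origin on the axis at table height, z up. A post rises from the middle.
- post_top (a point): Centre of the post's top, 70 mm above the table. Post 20 mm across, tapered from 64 mm up. A brass spring plunger, 9 mm across, stands out of it to 79 mm.
- lugs (a point): On the post's axis at the top of the lugs, 57 mm above the table. Four lugs, 90 degrees apart, reach 14.5 mm from the axis, each 5 mm wide and 5 mm high. Their heading varies and is NOT given by any frame: see it from above or find it by turning the collar, at most 90 degrees.
- plunger (a joint): Spring plunger in the post's top: 0 = up, grows in m as it is pushed down; about 3.5 N to start it, 0.7 N more per mm. With the collar home on the tape it reads 0.006 and pushes up with about 8 N: the collar springs up 6 mm if let go.
- roll: Small roll of paper tape lying flat: ring 58 mm across, hole 36 mm, 25 mm high, about 60 g. Origin at the centre of its underside, z up along the hole's axis. On the stand its underside is 24 mm and its top 49 mm above the table.
- collar: Knurled aluminium collar standing open end down: 50 mm across, 36 mm high, closed top 12 mm thick, about 150 g. Origin at the centre of its underside, z up. Its underside rests on the lugs (57 mm above the table) until the keyways line up; then it drops, meets the plunger after 2 mm and, pushed on, is home on the tape with its underside at 49 mm.
- bore (a point): Centre of the mouth of the collar's bore, at its underside, axes as the collar's. Bore 22.4 mm across, 24 mm deep, with four keyways 8.5 mm wide over its full depth, at +x, +y, -x and -y, hidden from above. The lugs enter them within about 7 degrees either way.
- wide_roll: Bystander: wide roll of packing tape, 104 mm across, hole 76 mm, 48 mm high, lying flat; too big for the job. Origin at the centre of its underside.
- scissors: Bystander: craft scissors lying flat, about 170 mm long, 10 mm thick, blades towards their +y. Origin near the pivot, at table height.
- paint_jar: Bystander: closed jar 54 mm across, 60 mm high. Origin at the centre of its underside.
- pencil_cup: Bystander: empty black cup 72 mm across the mouth, 90 mm high. Origin at the centre of its underside.
- punch: Bystander: desk hole punch about 120 x 55 x 62 mm, long side along its x. Origin at the centre of its underside.
- glue_stick: Bystander: glue stick lying on the table, 94 mm long along its x, 21 mm thick. Origin below its middle, at table height.
There are look-alikes about, which are no part of the job. Of the things shaped like the collar, the aluminium one is meant.

How it is judged:
By the outcome, as a careful person would: the job done as asked, in the order asked, and still so for the second after the job is handed in, while the arm keeps its last pose, push and grip.
It also fails if it takes over 61 s, if anything falls off the work surface, if the arm or the gripper's body presses on something with over 40 N, if the wrist force passes 120 N, or if a joint passes its speed limit or range.

## Robot

A 6-joint arm with a two-finger parallel gripper is mounted at the origin on the work surface. World frame = base frame: x ahead of the robot, y to its left, z up, the work surface at z = 0. Lengths are in m, angles in rad, forces in N, time in s.
With the tool pointing down it reaches from about 0.35 to 0.975 m from the base axis. Payload 17.4 kg.
Tool frame: the origin (TCP) lies where the fingers leave the gripper's body, on its centre line; the fingertips stand 73 mm ahead of it and the grasp point (between the pads) lies 54 mm ahead of it; x points along the fingers, y is the direction in which the jaws open and shut, and the axes are right-handed (so a half turn about x gives the same grasp; the last joint's range is limited). The gripper opens to 85 mm and grips with 20 to 120 N. Pads are 22 mm wide; open, the fingers measure 114 mm over their backs; the gripper's body (76 mm by 85 mm) begins 54 mm behind the grasp point. The pads swing forward as they close: fully open they stand 13 mm farther back than shut.
Start: joints at [-1.289, 0.116, 1.442, -0, 1.584, -0.038], TCP at [0.212, -0.641, 0.304] pointing down, gripper open.
Joint ranges: [-2.83, 2.83], [-0.83, 2.19], [0.07, 2.5], [-1.14, 4.28], [0.01, 3], [-2.97, 2.97]. Speed limits (rad/s): [1.89, 1.89, 2.22, 3.14, 3.14, 3.14].

## Interface

Orientations are given as [roll, pitch, yaw] about the fixed x, y, z axes, in that order (R = Rz(yaw) Ry(pitch) Rx(roll)).
In Python, from station import env gives the robot as it stands.
- The arm moves only by the tool play_rows, never from a script. Its argument "series" is text: rows parted by semicolons, each of 4 numbers parted by spaces: the shift along the tool's x, y, z scaled (see below), then the turn about the tool's x scaled (see below). In form: tx ty tz yaw; .... A call has 1 to 12 rows; each row is the pose to reach, as a shift and turn from the pose commanded when the call began, along the tool's axes at that moment; what a row does not reach only later rows make up. The controller multiplies each number of a shift by 0.25 m and each number of a turn by 60 degrees. A row lasts 1/12 s, in which the tool goes at most 41.7 mm and 7.16 degrees, less where a joint would pass 70% of its speed; a pose out of reach is approached as far as the arm can. A call with a number of a shift or a turn outside -1 to 1 is refused whole. A call with a gripper value outside its range is refused whole. "fingers" is the opening, from -1 (shut) to 1 (fully open), set as the call begins (left out, the last holds). The fingers move at their own pace and stop on an object; the grip force is fixed at half the most. Time passes only in rows, so rows that repeat a pose let the fingers close. It gives the time, the measured TCP pose, the force and the opening at its end, in the units of the state.
- env.get_obs(): the state, without advancing time (a new reading comes with each control period).
- env.camera(name): name is "side" or "top" or "wrist"; returns a dict with "pixels" (420x560x3 uint8, red, green, blue), "range_z" (420x560 float32, m along the optical axis (not along the pixel's ray), 0 where there is no reading), "fov_y" (degrees; the focal length in pixels is half the picture's height over the tangent of half this angle, whatever the lens; pixels are square), "cx", "cy" (the principal point, pixels), "R" (3x3) and "t" (3): a world point X has camera coordinates R X + t. Camera axes: x right, y down, z forward; pixel columns grow to the right and rows downward; lengths in m; the calibration is good to about 2 mm. A picture is of the moment at which its call begins.
- env.hand_in(): hands the job in, once; it reports no verdict.
The state is a dict: "time": time; "qpos": joint angles; "dq": joint speeds; "joint_torque": joint torques, N m; "tool_pos": TCP position; "tcp_rot": TCP orientation; "force": force on the tool from outside, world axes, zero at the start; "moment": the same for the moment, N m; "finger_gap": opening from 0.0 (shut) to 1.0 (fully open).
Only numpy, scipy, OpenCV 4.12 (cv2) and the standard library are available. Lean on these libraries where they do the work, as an engineer would, in place of code of your own. Each camera call takes 0.05 s, during which the arm holds its last target. There are 200 camera calls.

## Working session

There is one attempt and no reset: what is moved stays moved. The work goes in short steps, Python scripts to look and compute and a tool call to move; the robot and the scene stay as the last step left them, time stands still between calls to the robot, and variables do not carry over. Pictures are saved under pics/ and viewed, about 8 in all and at most 12, crops included, and the job is handed in when it is done.

Besides the shell and the picture viewer there is one more tool, called by a JSON object that holds its "method" and its "body". play_rows: Moves the arm, as the interface text tells. Shifts and turns lie within -1 to 1; 1 stands for 0.25 m of shift or 60 degrees of turn. Its arguments: {"type":"object","properties":{"series":{"type":"string"},"fingers":{"type":"number"}},"required":["series"]}

```bash
mkdir -p pics; ls
cat > h.py <<'E'
import sys; sys.path.insert(0,'.')
from station import env
import numpy as np, cv2
def cam(n):
    c=env.camera(n); c['f']=c['pixels'].shape[0]/2/np.tan(np.radians(c['fov_y'])/2)
    c['R']=np.array(c['R']);c['t']=np.array(c['t']); return c
def cloud(c):
    v,u=np.mgrid[:420,:560]; z=c['range_z']
    P=np.stack([(u-c['cx'])/c['f']*z,(v-c['cy'])/c['f']*z,z],-1)
    return (P-c['t'])@c['R']
def ray(c,u,v,h):
    d=c['R'].T@np.array([(u-c['cx'])/c['f'],(v-c['cy'])/c['f'],1]); o=-c['R'].T@c['t']
    return o+d*(h-o[2])/d[2]
def save(n,im): cv2.imwrite('pics/'+n,im[...,::-1])
E
python3 - <<'E'
from h import *
a=cam('top');b=cam('side')
np.savez('top0.npz',**a)
save('top0.png',cv2.resize(a['pixels'],(800,600),interpolation=cv2.INTER_CUBIC));save('side0.png',b['pixels'])
print(env.get_obs()); print(a['fov_y'],a['cx'],a['cy'],-a['R'].T@a['t'],a['R'],-b['R'].T@b['t'])
E
```

```text
pics
{'time': 0.1, 'qpos': array([-1.28878307e+00,  1.16459459e-01,  1.44219624e+00, -1.63705445e-06,
        1.58398974e+00, -3.78068038e-02]), 'dq': array([ 0.00047321, -0.00390095, -0.00208731,  0.00039211,  0.00011397,
       -0.00117006]), 'joint_torque': array([ 2.76818333e-03, -7.33661914e+01, -6.33790755e+01,  1.93573014e-04,
        5.23341674e-03, -1.28763027e-06]), 'tool_pos': array([ 0.21217926, -0.64069122,  0.30322288]), 'tcp_rot': array([-1.60704828,  1.56974353,  1.85436441]), 'force': array([-0.01963882,  0.34930896, -0.265516  ]), 'moment': array([-0.0053264 , -0.00580615, -0.01946819]), 'finger_gap': 1.0060441230808301}
48.590089125043185 282.2559782689524 206.83024195433092 [ 0.4685844  -0.02164757  1.53174727] [[-0.02874563 -0.99949491 -0.01355062]
 [-0.99688584  0.0296612  -0.0730673 ]
 [ 0.07343232  0.01140805 -0.99723495]] [0.12769648 0.8494709  0.93918202]
```

View pics/top0.png

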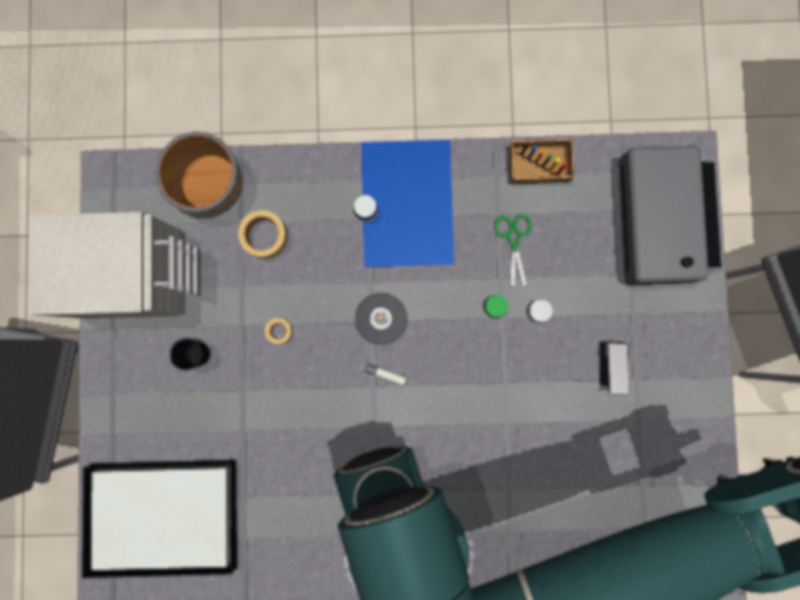

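View pics/side0.png

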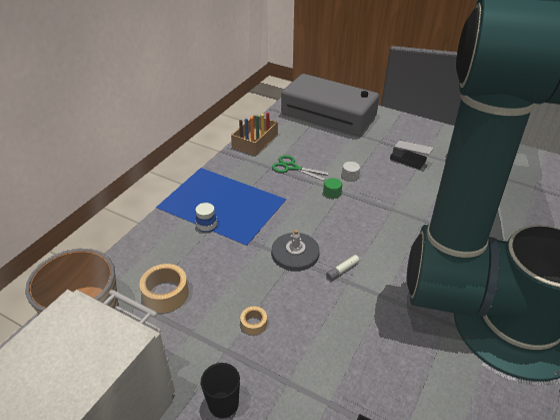

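Top view (800×600): small roll at (278,331), wide roll at (262,233), stand at (381,318). The collar-shaped things are a green one at (496,306) and a light metal-grey one at (541,310). The paint jar on the blue mat (365,206) is out. The grey one fits "aluminium"; I'll confirm it in a close-up before grasping it.

Run:
```python
from h import *
c=dict(np.load('top0.npz')); P=cloud(c)
s=560/800
for n,u,v,r,lo,hi in [('roll',278,331,22,.015,.03),('collar',541,310,20,.03,.04),('green',496,306,20,.03,.04),('foot',381,318,36,.012,.022),('post',381,318,20,.045,.09)]:
    u*=s;v*=s;r*=s
    w=P[int(v-r):int(v+r),int(u-r):int(u+r)].reshape(-1,3); k=w[(w[:,2]>lo)&(w[:,2]<hi)]
    print(n,len(k),k.mean(0).round(4),((k.max(0)+k.min(0))/2).round(4),np.ptp(k,axis=0).round(3), np.median(k[:,2]))
w=cam('wrist'); q=env.get_obs()
print(w['fov_y'],-w['R'].T@w['t'],w['R'].round(3).tolist())
from scipy.spatial.transform import Rotation as Ro
print(Ro.from_euler('xyz',q['tcp_rot']).as_matrix().round(3))
```

```text
roll 157 [0.5088 0.2823 0.0244] [0.511  0.2818 0.0224] [0.056 0.057 0.015] 0.024820449089851305
collar 166 [ 0.5376 -0.3127  0.0355] [ 0.5384 -0.3129  0.035 ] [0.049 0.048 0.01 ] 0.03560691250052958
green 160 [ 0.5509 -0.2137  0.0351] [ 0.5512 -0.2137  0.035 ] [0.049 0.049 0.01 ] 0.03535096625361165
foot 763 [0.5309 0.0483 0.0175] [0.5321 0.0484 0.017 ] [0.118 0.115 0.01 ] 0.0176149121468609
post 42 [0.5309 0.0478 0.0657] [0.5305 0.0482 0.0683] [0.026 0.026 0.03 ] 0.06682567983498192
62.08366723046474 [ 0.28284958 -0.61792538  0.37384979] [[0.314, -0.949, -0.002], [-0.909, -0.302, 0.289], [-0.275, -0.089, -0.957]]
[[-0.     0.314 -0.949]
 [ 0.001 -0.949 -0.314]
 [-1.    -0.001 -0.   ]]
```

{"method": "play_rows", "body": {"series": "0 -1 -0.73 0;0 -1 -0.73 0;0 -1 -0.73 0;0 -1 -0.73 0;0 -1 -0.73 0;0 -1 -0.73 0;0 -1 -0.73 0;0 -1 -0.73 0;0 -1 -0.73 0", "fingers": 1}}

```text
time: 0.9
tool_pos: [0.3077, -0.3432, 0.3044]
tcp_rot: [2.395, 1.57, -0.424]
force: [-1.3, -0.1, -0.5]
finger_gap: 0.999
```

{"method": "play_rows", "body": {"series": "0 -1 -0.73 0;0 -1 -0.73 0;0 -1 -0.73 0;0 -1 -0.73 0;0 -1 -0.73 0;0 -1 -0.73 0;0 -1 -0.73 0;0 -1 -0.73 0;0 -1 -0.73 0"}}

```text
time: 1.65
tool_pos: [0.4023, -0.0488, 0.3038]
tcp_rot: [-1.723, 1.57, 1.743]
force: [0.4, -0.2, -0.2]
finger_gap: 0.998
```

{"method": "play_rows", "body": {"series": "0 -1 -0.73 0;0 -1 -0.73 0;0 -1 -0.73 0;0 -1 -0.73 0;0 -1 -0.73 0;0 -1 -0.73 0;0 -1 -0.73 0;0 -1 -0.73 0;0 -1 -0.73 0"}}

```text
time: 2.4
tool_pos: [0.4974, 0.2455, 0.3027]
tcp_rot: [-0.062, 1.569, -2.881]
force: [0.5, -1.0, 0.3]
finger_gap: 1.0
```

```bash
cat >> h.py <<'E'
from scipy.spatial.transform import Rotation as Ro
def units(target):
    q=env.get_obs(); R=Ro.from_euler('xyz',q['tcp_rot']).as_matrix()
    return (R.T@(np.array(target)-q['tool_pos'])/.25).round(3)
def fit(P,lo,hi,x,y,r):
    m=(P[...,2]>lo)&(P[...,2]<hi)&(np.hypot(P[...,0]-x,P[...,1]-y)<r)
    k=P[m]; (cx,cy),rad=cv2.minEnclosingCircle((k[:,:2]*1000).astype(np.float32))
    return len(k),np.array([cx,cy]).round(1),round(rad,1),np.median(k[:,2]).round(4)
E
python3 - <<'E'
from h import *
w=cam('wrist');P=cloud(w)
save('w1.png',w['pixels'])
q=env.get_obs();print(q['qpos'].round(3))
print(fit(P,.02,.03,.5105,.282,.045))
R=Ro.from_euler('xyz',q['tcp_rot']).as_matrix()
L=(P-q['tool_pos'])@R   # fingers in tool frame
m=(L[...,0]<.1)&(w['range_z']>0); k=L[m]; print(len(k),k.max(0),k.min(0),R.round(2))
E
```

```text
[ 0.41  -0.149  1.705 -0.     1.587  1.66 ]
(1713, array([509.6, 282.5]), 29.2, np.float64(0.0256))
40017 [0.06024105 0.07355352 0.01112329] [-0.02120668 -0.07552333 -0.0222876 ] [[-0.    0.32 -0.95]
 [-0.   -0.95 -0.32]
 [-1.    0.    0.  ]]
```

View pics/w1.png

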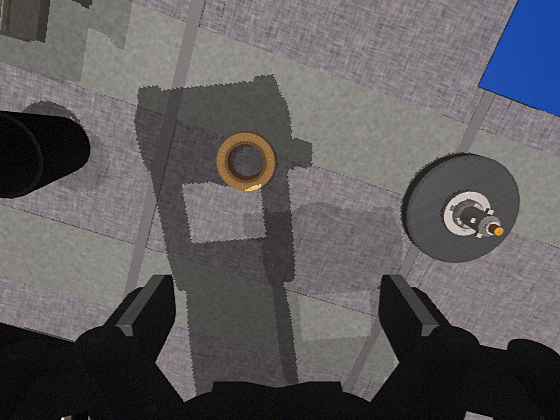

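{"method": "play_rows", "body": {"series": "0.1 -0.125 -0.094 0;0.25 -0.125 -0.094 0;0.4 -0.125 -0.094 0;0.55 -0.125 -0.094 0;0.7 -0.125 -0.094 0;0.8 -0.125 -0.094 0;0.87 -0.125 -0.094 0;0.9 -0.125 -0.094 0;0.923 -0.125 -0.094 0;0.923 -0.125 -0.094 0;0.923 -0.125 -0.094 0"}}

```text
time: 3.37
tool_pos: [0.5093, 0.28, 0.0743]
tcp_rot: [-3.037, 1.569, 0.423]
force: [0.2, 0.4, -0.9]
finger_gap: 1.002
```

{"method": "play_rows", "body": {"series": "0 0 0 0;0 0 0 0;0 0 0 0;0 0 0 0;0 0 0 0;0 0 0 0;0 0 0 0;0 0 0 0;0 0 0 0;0 0 0 0", "fingers": -1}}

```text
time: 4.2
tool_pos: [0.5092, 0.2806, 0.0748]
tcp_rot: [-3.093, 1.569, 0.369]
force: [-2.7, -3.1, 9.7]
finger_gap: 0.659
```

Run:
```python
from h import *
w=cam('wrist');P=cloud(w)
save('w2.png',w['pixels'])
q=env.get_obs();print(q['tool_pos'],q['finger_gap'],q['force'])
print(fit(P,.021,.029,q['tool_pos'][0],q['tool_pos'][1],.032))
```

```text
[0.50918866 0.28059935 0.07476679] 0.6613591469526102 [-1.76590922 -2.75235223 10.1241628 ]
(10945, array([510.6, 281.1]), 31.4, np.float64(0.0255))
```

View pics/w2.png

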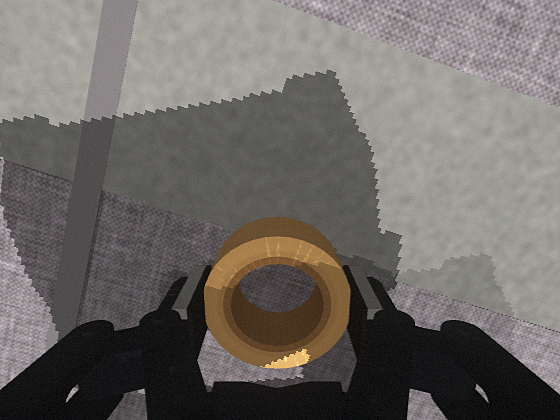

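{"method": "play_rows", "body": {"series": "-0.1 0 0 0;-0.25 0 0 0;-0.4 0 0 0;-0.5 0.1 0.05 0;-0.58 0.25 0.13 0;-0.58 0.4 0.22 0;-0.58 0.55 0.3 0;-0.58 0.7 0.4 0;-0.58 0.8 0.46 0;-0.58 0.887 0.506 0;-0.58 0.887 0.506 0;-0.58 0.887 0.506 0"}}

```text
time: 5.25
tool_pos: [0.4581, 0.0291, 0.2188]
tcp_rot: [2.912, 1.569, 0.088]
force: [0.1, -0.2, -0.4]
finger_gap: 0.66
```

Run:
```python
from h import *
w=cam('wrist');P=cloud(w)
save('w3.png',w['pixels'])
q=env.get_obs();print(q['tool_pos'],q['finger_gap'],q['force'],q['qpos'].round(2))
print('foot',fit(P,.012,.0205,.531,.048,.07))
print('flange',fit(P,.0225,.0255,.531,.048,.035))
print('boss',fit(P,.0285,.0315,.531,.048,.025))
print('lugs',fit(P,.055,.0585,.531,.048,.025))
print('plunger',fit(P,.077,.082,.531,.048,.015))
R=Ro.from_euler('xyz',q['tcp_rot']).as_matrix();print(R.round(3).tolist())
L=(P-q['tool_pos'])@R
b=w['pixels'].astype(int); tan=(b[...,0]-b[...,2]>40)&(L[...,0]<.075)&(L[...,0]>.02)
k=L[tan]; print(len(k),k.min(0),k.max(0))
h=np.histogram(k[:,0],20);print(h)
m=tan&(abs(L[...,0]-h[1][h[0].argmax()])<.003);k=L[m]
print(cv2.minEnclosingCircle((k[:,1:]*1000).astype(np.float32)))
# lug headings
m=(abs(P[...,2]-.0565)<.003); d=P[m][:,:2]-[.531,.048]; r=np.hypot(*d.T); s=(r>.0115)&(r<.0155)
print(np.sort(np.degrees(np.arctan2(d[s,1],d[s,0]))).round(0))
```

```text
[0.45831322 0.02996282 0.2186776 ] 0.6627182611405738 [ 0.32223483 -0.04444352 -0.22199021] [ 0.01 -0.34  2.    0.    1.48  1.26]
foot (17212, array([531.2,  47.6]), 60.1, np.float64(0.0185))
flange (1783, array([531.2,  47.7]), 24.0, np.float64(0.0245))
boss (349, array([531.4,  47.7]), 14.9, np.float64(0.0302))
lugs (197, array([531.3,  47.6]), 14.6, np.float64(0.0575))
plunger (185, array([531.3,  47.8]), 4.4, np.float64(0.0793))
[[0.001, 0.313, -0.95], [0.0, -0.95, -0.313], [-1.0, 0.0, -0.001]]
12104 [ 0.04702771 -0.02731092 -0.03006615] [0.07480342 0.02945887 0.02918416]
(array([1159, 7507,  989,  187,  175,  171,  167,  153,  156,  143,  158,
        156,  140,  128,  148,  124,  131,  128,  137,   47]), array([0.04702771, 0.04841649, 0.04980528, 0.05119406, 0.05258285,
       0.05397163, 0.05536042, 0.05674921, 0.05813799, 0.05952678,
       0.06091556, 0.06230435, 0.06369313, 0.06508192, 0.06647071,
       0.06785949, 0.06924828, 0.07063706, 0.07202585, 0.07341463,
       0.07480342]))
((0.9397885799407959, -0.272209107875824), 29.70318031311035)
[-180. -180. -179. -179. -178
[... 227 characters left out ...]
 -89.  -88.  -87.  -87.  -86.  -86.
  -86.  -85.  -85.  -84.  -83.  -83.  -82.  -82.  -82.  -81.  -80.  -80.
  -79.  -79.  -79.  -77.  -77.  -77.  -76.  -74.  -11.  -10.   -9.   -9.
   -8.   -7.   -7.   -6.   -6.   -5.   -5.   -4.   -4.   -3.   -3.   -2.
   -2.   -2.   -2.   -1.   -1.    0.    0.    1.    2.    2.    2.    3.
    4.    4.    5.    5.    6.    6.    7.    7.    8.    8.    9.    9.
    9.   10.   10.   11.   11.   12.   80.   81.   82.   83.   83.   84.
   84.   85.   85.   86.   87.   88.   88.   89.   90.   90.   91.   91.
   92.   93.   93.   94.   95.   95.   96.   97.   97.   98.   99.   99.
  100.  100.  102.  173.  174.  174.  175.  176.  177.  177.  178.  178.
  179.]
```

View pics/w3.png

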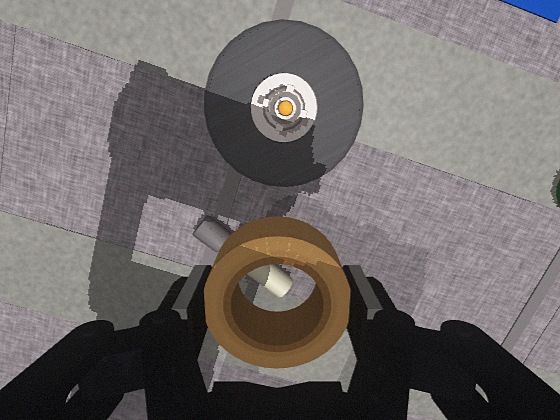

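{"method": "play_rows", "body": {"series": "0 0.01 -0.1 0;0 0.021 -0.2 0;0.05 0.021 -0.3 0;0.1 0.021 -0.3 0;0.1 0.021 -0.3 0;0.1 0.021 -0.3 0;0.1 0.021 -0.3 0"}}

```text
time: 5.88
tool_pos: [0.5308, 0.0492, 0.1937]
tcp_rot: [2.94, 1.571, 0.119]
force: [-0.0, -0.3, -0.2]
finger_gap: 0.66
```

Run:
```python
from h import *
w=cam('wrist');P=cloud(w);q=env.get_obs();print(q['tool_pos'],q['tcp_rot'])
print('plunger',fit(P,.077,.082,.531,.048,.015))
R=Ro.from_euler('xyz',q['tcp_rot']).as_matrix()
L=(P-q['tool_pos'])@R
m=(abs(L[...,0]-.0492)<.002)&(np.hypot(L[...,1],L[...,2])<.035);b=w['pixels'].astype(int);m&=(b[...,0]-b[...,2]>40)
(a,r)=cv2.minEnclosingCircle((L[m][:,1:]*1000).astype(np.float32))[:2]; print(a,r,q['tool_pos']+R@np.array([.0492,a[0]/1e3,a[1]/1e3]))
print(units([.5313,.0477,.0985]))
```

```text
[0.53085549 0.04895794 0.19407506] [2.85932943 1.56979449 0.03798211]
plunger (0, array([0., 0.]), 0.0, np.float64(nan))
(0.116373710334301, -0.7802612781524658) 29.69835662841797 [0.53168197 0.04909498 0.14487587]
[0.382 0.005 0.   ]
  return _methods._mean(a, axis=axis, dtype=dtype,
  ret = ret.dtype.type(ret / rcount)
```

{"method": "play_rows", "body": {"series": "0 0.004 0.001 0;0.06 0.004 0.001 0;0.12 0.004 0.001 0;0.18 0.004 0.001 0;0.24 0.004 0.001 0;0.29 0.004 0.001 0;0.33 0.004 0.001 0;0.36 0.004 0.001 0;0.375 0.004 0.001 0;0.38 0.004 0.001 0;0.38 0.004 0.001 0"}}

```text
time: 6.85
tool_pos: [0.5315, 0.0476, 0.0988]
tcp_rot: [2.846, 1.57, 0.024]
force: [-0.2, -0.4, 0.3]
finger_gap: 0.667
```

{"method": "play_rows", "body": {"series": "0.004 0 0 0;0.004 0 0 0;0.004 0 0 0;0.004 0 0 0;0.004 0 0 0;0.004 0 0 0", "fingers": 1}}

```text
time: 7.35
tool_pos: [0.5312, 0.0477, 0.0972]
tcp_rot: [2.472, 1.571, -0.35]
force: [0.4, -0.3, -0.7]
finger_gap: 1.003
```

{"method": "play_rows", "body": {"series": "-0.05 0 0 0;-0.15 0 0 0;-0.25 0 0 0;-0.35 0 0 0;-0.4 0 0 0;-0.4 0.05 0.1 0;-0.4 0.1 0.2 0;-0.4 0.15 0.25 0;-0.4 0.15 0.25 0;-0.4 0.15 0.25 0"}}

```text
time: 8.18
tool_pos: [0.4835, -0.0081, 0.1975]
tcp_rot: [2.866, 1.57, 0.043]
force: [1.6, -0.4, -0.4]
finger_gap: 0.997
```

Run:
```python
from h import *
w=cam('wrist');P=cloud(w);q=env.get_obs();print(q['tool_pos'],q['qpos'].round(2))
save('w4.png',w['pixels'])
print('roll top',fit(P,.046,.051,.531,.048,.035)); print('plunger',fit(P,.077,.082,.531,.048,.015))
m=(np.hypot(P[...,0]-.531,P[...,1]-.048)<.032)&(np.hypot(P[...,0]-.531,P[...,1]-.048)>.019)&(P[...,2]>.04);k=P[m]
A=np.c_[k[:,:2]-[.531,.048],np.ones(len(k))];print('plane',np.linalg.lstsq(A,k[:,2],rcond=None)[0])
d=q['tool_pos'];print(units([.5380,-.3125,d[2]]))
```

```text
[ 0.48375312 -0.00759429  0.19742417] [-0.07 -0.26  1.97  0.    1.43  1.18]
roll top (4585, array([532.5,  47.9]), 29.3, np.float64(0.0496))
plunger (226, array([531.3,  47.5]), 4.4, np.float64(0.0794))
plane [-0.00267779  0.00268063  0.04960143]
[-0.     1.226  0.176]
```

View pics/w4.png

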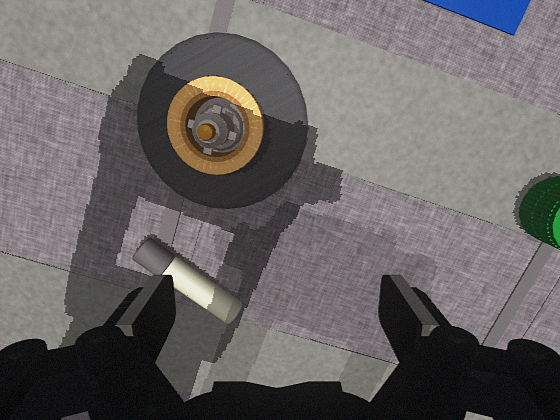

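{"method": "play_rows", "body": {"series": "0 0.1 0.02 -0.1;0 0.2 0.05 -0.2;0 0.3 0.07 -0.32;0 0.42 0.1 -0.44;0 0.54 0.12 -0.55;0 0.66 0.15 -0.66;0 0.78 0.18 -0.77;0 0.88 0.2 -0.88;0 0.95 0.22 -0.95;0 1 0.23 -1;0 1 0.23 -1;0 1 0.23 -1"}}

```text
time: 9.23
tool_pos: [0.5081, -0.2628, 0.1967]
tcp_rot: [-2.112, 1.57, 2.395]
force: [-0.7, -0.5, -0.6]
finger_gap: 0.999
```

{"method": "play_rows", "body": {"series": "0 0.05 0.15 0;0 0.1 0.3 0;0 0.13 0.4 0;0 0.15 0.46 0;0 0.153 0.487 0;0 0.153 0.487 0;0 0.153 0.487 0"}}

```text
time: 9.82
tool_pos: [0.5206, -0.3888, 0.197]
tcp_rot: [-2.578, 1.57, 1.931]
force: [0.4, -0.1, 0.9]
finger_gap: 0.997
```

Run:
```python
from h import *
w=cam('wrist');P=cloud(w);q=env.get_obs();print(q['tool_pos'],q['qpos'].round(2),Ro.from_euler('xyz',q['tcp_rot']).as_matrix().round(3).tolist())
save('w5.png',w['pixels'])
print('collar',fit(P,.033,.039,.538,-.3125,.04)); print('green',fit(P,.033,.039,.551,-.2137,.04))
```

```text
[ 0.52067375 -0.38851943  0.19717884] [-0.68  0.11  1.62  0.    1.41 -0.48] [[-0.0, 0.979, -0.202], [0.0, -0.202, -0.979], [-1.0, -0.0, -0.0]]
collar (5016, array([ 538.2, -314.4]), 25.8, np.float64(0.0366))
green (0, array([0., 0.]), 0.0, np.float64(nan))
  return _methods._mean(a, axis=axis, dtype=dtype,
  ret = ret.dtype.type(ret / rcount)
```

View pics/w5.png

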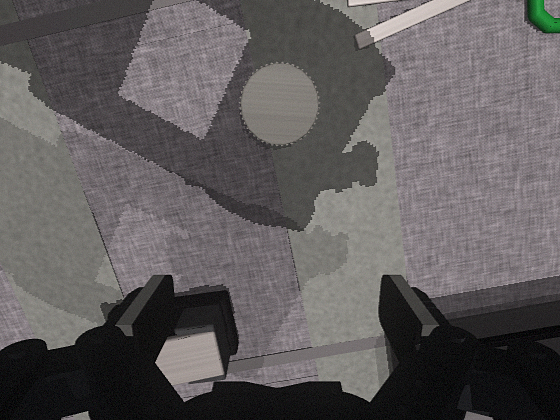

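{"method": "play_rows", "body": {"series": "0 0.007 -0.1 0;0 0.007 -0.2 0;0 0.007 -0.28 0;0 0.007 -0.307 0;0.1 0.007 -0.307 0;0.2 0.007 -0.307 0;0.3 0.007 -0.307 0;0.38 0.007 -0.307 0;0.44 0.007 -0.307 0;0.477 0.007 -0.307 0;0.477 0.007 -0.307 0;0.477 0.007 -0.307 0"}}

```text
time: 10.87
tool_pos: [0.5378, -0.315, 0.0784]
tcp_rot: [1.52, 1.571, -0.254]
force: [-0.2, 0.2, 0.4]
finger_gap: 1.001
```

{"method": "play_rows", "body": {"series": "0 0 0 0;0 0 0 0;0 0 0 0;0 0 0 0;0 0 0 0;0 0 0 0;0 0 0 0;0 0 0 0;0 0 0 0;0 0 0 0", "fingers": -1}}

```text
time: 11.7
tool_pos: [0.5382, -0.3154, 0.0793]
tcp_rot: [1.217, 1.569, -0.557]
force: [-1.6, 0.5, 7.2]
finger_gap: 0.563
```

{"method": "play_rows", "body": {"series": "-0.05 0 0 0;-0.15 0 0 0;-0.25 0 0 0;-0.35 0 0 0;-0.4 0 0 0;-0.4 0 0 0;-0.4 0 0 0"}}

```text
time: 12.28
tool_pos: [0.5377, -0.3152, 0.1782]
tcp_rot: [1.177, 1.57, -0.597]
force: [0.2, -0.5, -1.9]
finger_gap: 0.567
```

```bash
cat >> h.py <<'E'
def held():
    w=cam('wrist');P=cloud(w);q=env.get_obs();R=Ro.from_euler('xyz',q['tcp_rot']).as_matrix()
    L=(P-q['tool_pos'])@R; g=(w['pixels'].mean(-1)>60)&(np.hypot(L[...,1],L[...,2])<.035)&(L[...,0]<.085)&(L[...,0]>.02)
    k=L[g]; h=np.histogram(k[:,0],50); t=h[1][h[0].argmax()]+.0005
    k=k[abs(k[:,0]-t)<.0015]; a,r=cv2.minEnclosingCircle((k[:,1:]*1000).astype(np.float32))
    A=np.c_[k[:,1:],np.ones(len(k))]
    print('top depth',t,'centre yz mm',a,'r',r,'tilt',np.linalg.lstsq(A,k[:,0],rcond=None)[0][:2])
    print('world',q['tool_pos']+R@np.array([t,a[0]/1e3,a[1]/1e3]),q['tool_pos'],q['force'],q['finger_gap'],q['qpos'].round(2)); return w
E
python3 - <<'E'
from h import *
w=held(); save('w6.png',w['pixels'])
E
```

```text
top depth 0.041476855212074025 centre yz mm (1.0484528541564941, -6.727283477783203) r 30.85223960876465 tilt [-0.00099634 -0.00010308]
world [ 0.53976848 -0.30855936  0.1354382 ] [ 0.53741487 -0.31495826  0.17691349] [ 1.54730716 -0.27825862 -1.74785566] 0.5661988776101067 [-0.57  0.07  1.7   0.    1.37 -0.37]
```

View pics/w6.png

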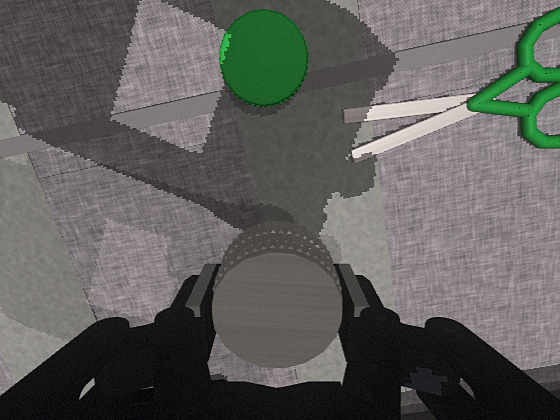

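Run:
```python
from h import *
w=cam('wrist');P=cloud(w);q=env.get_obs();R=Ro.from_euler('xyz',q['tcp_rot']).as_matrix()
o=-w['R'].T@w['t']; h=q['tool_pos'][2]-.0415
L=lambda u,v:((ray(w,u,v,h)-q['tool_pos'])@R*1000).round(1)
for p in [(277.5,310),(212,310),(343,310),(277.5,253),(277.5,367)]: print(p,L(*p))
Lc=(P-q['tool_pos'])@R
for T in (.0003,.0006,.001):
    m=(abs(Lc[...,0]-.0413)<T)&(abs(Lc[...,1])<.012)&(w['pixels'].mean(-1)>60);k=Lc[m]; print(len(k),np.percentile(k[:,2],[1,50,99]).round(4))
```

```text
(277.5, 310) [41.5  1.2 -2.8]
(212, 310) [ 41.5 -22.9  -2.8]
(343, 310) [41.5 25.3 -2.8]
(277.5, 253) [ 41.5   1.2 -25.5]
(277.5, 367) [41.5  1.2 22.4]
840 [-0.0244 -0.0046  0.0211]
2044 [-0.0245 -0.0037  0.0213]
4040 [-0.0245 -0.003   0.0215]
```

{"method": "play_rows", "body": {"series": "-0.05 -0.03 -0.1 0;-0.09 -0.07 -0.23 0;-0.09 -0.12 -0.38 0;-0.09 -0.17 -0.53 0;-0.09 -0.21 -0.68 0;-0.09 -0.25 -0.82 0;-0.09 -0.29 -0.93 0;-0.09 -0.318 -1 0;-0.09 -0.318 -1 0"}}

```text
time: 13.13
tool_pos: [0.5096, -0.0513, 0.199]
tcp_rot: [-1.84, 1.569, 2.671]
force: [0.8, -0.1, -1.8]
finger_gap: 0.567
```

{"method": "play_rows", "body": {"series": "0 0 -0.06 0;0 0 -0.118 0;0 0 -0.118 0;0 0 -0.118 0;0 0 -0.118 0"}}

```text
time: 13.55
tool_pos: [0.5162, -0.0259, 0.1995]
tcp_rot: [-1.304, 1.569, -3.078]
force: [0.2, -0.8, -1.3]
finger_gap: 0.571
```

Run:
```python
from h import *
w=cam('wrist');P=cloud(w);q=env.get_obs();R=Ro.from_euler('xyz',q['tcp_rot']).as_matrix()
print(q['tool_pos'],q['qpos'].round(2),R.round(3).tolist())
for n,lo,hi,r in [('foot',.012,.0205,.07),('plunger',.077,.082,.015),('posttop',.0685,.0725,.015)]: print(n,fit(P,lo,hi,.531,.048,r))
L=(P-q['tool_pos'])@R; g=w['pixels'].mean(-1)>60
for ax,o in((1,2),(2,1)):
    m=(abs(L[...,0]-.0413)<.0006)&(abs(L[...,o])<.012)&g&(abs(L[...,ax])<.035);k=L[m][:,ax]; print(ax,len(k),np.percentile(k,[1,99]).round(4))
k=L[(abs(L[...,0]-.0413)<.006)&(np.hypot(L[...,1],L[...,2])<.02)];print('top',np.median(k[:,0]))
```

```text
[ 0.51628095 -0.02600958  0.19977004] [-0.1  -0.19  1.91 -0.    1.42  0.1 ] [[-0.001, 0.979, -0.203], [-0.0, -0.203, -0.979], [-1.0, -0.001, 0.0]]
foot (16596, array([531. ,  47.5]), 60.2, np.float64(0.0185))
plunger (232, array([531.1,  47.5]), 4.4, np.float64(0.0793))
posttop (379, array([531.1,  47.8]), 8.1, np.float64(0.0702))
1 215 [-0.0293  0.0309]
2 178 [-0.0244  0.0195]
top 0.042965417869327976
```

{"method": "play_rows", "body": {"series": "0 -0.004 -0.12 0;0 -0.004 -0.22 0;0 -0.004 -0.293 0;0 -0.004 -0.293 0;0.05 -0.004 -0.293 0;0.1 -0.004 -0.293 0;0.13 -0.004 -0.293 0;0.13 -0.004 -0.293 0;0.13 -0.004 -0.293 0"}}

```text
time: 14.35
tool_pos: [0.53, 0.0459, 0.167]
tcp_rot: [-1.284, 1.569, -3.06]
force: [-0.2, 0.0, -0.9]
finger_gap: 0.566
```

Run:
```python
from h import *
w=cam('wrist');s=cam('side');q=env.get_obs();R=Ro.from_euler('xyz',q['tcp_rot']).as_matrix();print(q['tool_pos'],q['force'],q['qpos'].round(3))
P=cloud(s); L=(P-q['tool_pos'])@R
X=np.array([.531,.048,.09]);p=s['R']@X+s['t'];u,v=(s['f']*p[:2]/p[2]+[s['cx'],s['cy']]).round().astype(int);print(u,v)
a=cv2.resize(s['pixels'][v-35:v+35,u-35:u+35],(600,600),interpolation=cv2.INTER_CUBIC)
save('s7.png',a)
```

```text
[0.53041799 0.04618208 0.16821648] [-0.07989062  0.12754781 -1.9407753 ] [ 0.039 -0.127  1.907 -0.     1.361  0.243]
295 227
```

View pics/s7.png

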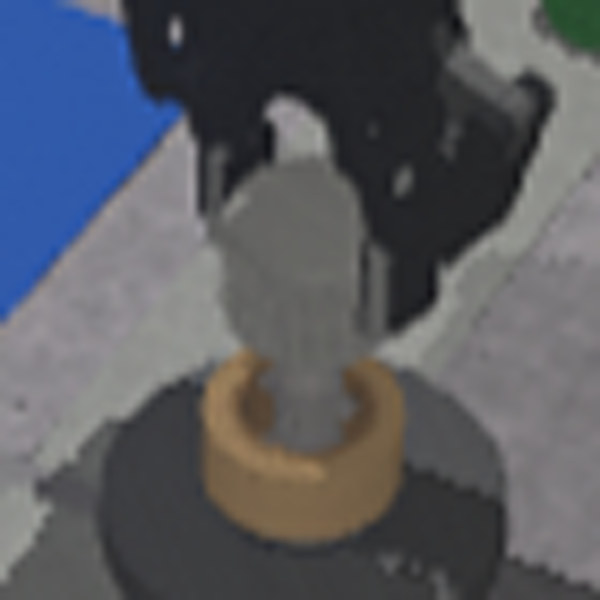

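{"method": "play_rows", "body": {"series": "0.03 0 0 0;0.05 0 0 0;0.06 0 0 0;0.07 0 0 0;0.07 0 0 0"}}

```text
time: 14.87
tool_pos: [0.5301, 0.0466, 0.1498]
tcp_rot: [-1.321, 1.57, -3.096]
force: [1.2, -0.6, -1.5]
finger_gap: 0.568
```

{"method": "play_rows", "body": {"series": "0.01 0 0 0;0.02 0 0 0;0.03 0 0 0;0.03 0 0 0;0.03 0 0 0"}}

```text
time: 15.28
tool_pos: [0.5302, 0.0466, 0.1428]
tcp_rot: [-1.377, 1.571, 3.131]
force: [-0.2, 0.1, -1.0]
finger_gap: 0.565
```

{"method": "play_rows", "body": {"series": "0.01 0 0 0;0.018 0 0 0;0.018 0 0 0;0.018 0 0 0"}}

```text
time: 15.62
tool_pos: [0.5302, 0.0466, 0.1383]
tcp_rot: [-1.401, 1.571, 3.108]
force: [-0.3, 0.6, -0.5]
finger_gap: 0.566
```

{"method": "play_rows", "body": {"series": "0.006 0 0 0;0.012 0 0 0;0.016 0 0 0;0.02 0 0 0;0.02 0 0 0;0.02 0 0 0"}}

```text
time: 16.12
tool_pos: [0.5307, 0.0466, 0.1356]
tcp_rot: [1.836, 1.569, 0.061]
force: [-10.3, -0.2, 23.5]
finger_gap: 0.568
```

{"method": "play_rows", "body": {"series": "-0.003 -0.002 0 0;-0.003 -0.001 0 -0.05;-0.003 -0.001 0 -0.1;-0.003 -0.001 0 -0.15;-0.003 0 0 -0.2;-0.003 0 0 -0.2;-0.003 0 0 -0.2"}}

```text
time: 16.7
tool_pos: [0.5304, 0.0466, 0.1343]
tcp_rot: [1.561, 1.57, -0.006]
force: [0.5, 0.0, 0.8]
finger_gap: 0.565
```

{"method": "play_rows", "body": {"series": "0.002 0 0 0;0.004 0 0 0;0.006 0 0 0;0.008 0 0 0;0.008 0 0 0;0.008 0 0 0"}}

```text
time: 17.2
tool_pos: [0.5304, 0.0466, 0.1323]
tcp_rot: [1.559, 1.57, -0.006]
force: [0.2, 0.6, 3.6]
finger_gap: 0.571
```

{"method": "play_rows", "body": {"series": "0.004 0 0 0;0.008 0 0 0;0.012 0 0 0;0.012 0 0 0;0.012 0 0 0"}}

```text
time: 17.62
tool_pos: [0.5304, 0.0466, 0.1292]
tcp_rot: [1.67, 1.57, 0.105]
force: [0.6, 0.7, 5.9]
finger_gap: 0.57
```

{"method": "play_rows", "body": {"series": "0.003 0 0 0;0.006 0 0 0;0.009 0 0 0;0.012 0 0 0;0.012 0 0 0;0.012 0 0 0"}}

```text
time: 18.12
tool_pos: [0.5305, 0.0466, 0.1282]
tcp_rot: [1.57, 1.57, 0.005]
force: [-11.9, -1.0, 28.5]
finger_gap: 0.568
```

Run:
```python
from h import *
q=env.get_obs();print(q['tool_pos'],q['force'],q['moment'],q['finger_gap'])
w=held(); P=cloud(w); save('w8.png',w['pixels'])
d=np.hypot(P[...,0]-.531,P[...,1]-.0476);z=P[...,2]
print('collar top z',np.median(z[(d<.02)&(z>.07)&(z<.1)]),'roll z',np.percentile(z[(d<.0285)&(d>.026)&(z<.06)&(z>.03)],[50,90]))
```

```text
[0.53052788 0.04659992 0.12817852] [-11.90312406  -1.00911008  28.46972764] [-0.14526201  2.09724761 -0.00239628] 0.567588048928386
top depth 0.04233297072108776 centre yz mm (0.7461258172988892, -6.541226863861084) r 30.909893035888672 tilt [0.00086648 0.00057804]
world [0.53126171 0.05316051 0.0858592 ] [0.53052167 0.04661608 0.12819178] [-11.81248239  -0.48216917  28.72793788] 0.5699255172899133 [ 0.04 -0.09  1.94 -0.    1.29  0.03]
collar top z 0.08551981604453772 roll z [0.04927941 0.05022127]
```

View pics/w8.png

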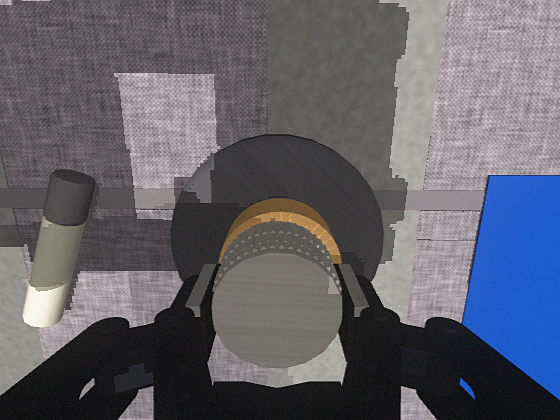

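The collar top reads 85.5–85.9 mm (85 mm when home; the camera reads about 0.5 mm high), the contact is stiff at about 28 N, and the tape top is at 49 mm. The picture shows the collar flat on the tape at (277,310), still gripped. Handing in.

Run:
```python
from h import *
env.hand_in(); q=env.get_obs(); print(q['time'],q['tool_pos'],q['force'],q['finger_gap'])
```

```text
the job is handed in; nothing more can be done
the job is handed in; nothing more can be done
```

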